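# Hang the blue ear defenders over the rail

## Task

The packing shift is over: pick up the blue ear defenders and hang them over the bar of the steel rail stand, between its two posts, with the bar under the crown of the headband and one ear cup hanging on each side of the bar. Let go so that they hang upright and still from the bar alone, and leave the orange pair standing where it is.

Things in the scene. Friction and masses are not known exactly. Their poses are not given: they have to be found in the camera images.
- muffs_blue_grip (a point): Centre of the black crown pad of the BLUE ear defenders: rigid arch standing on its cups, 136 mm wide (x, cup to cup), 146 high (z up), 0.18 kg. Pad 30 mm wide along y (grip here), 50 long (x); its top 12 mm above, cups' underside 134 below this point. Under the crown a V notch, 45 mm wide, centres the bar, whose top then lies 14 mm below this point: fingers deeper than that strike the bar first. Gap between cups 62 mm.
- muffs_orange_grip (a point): The same point on the ORANGE ear defenders, alike but for the colour; they stand on their cups on the table.
- rail_mid (a point): Middle of the axis of the stand's steel bar, 155 mm above the table; fixed. The bar is level, 16 mm thick, runs along this point's y, posts 150 mm to either side. Feet: flat bars 150 mm long, 12 high, under the posts, across the bar. When hung, the ear defenders' y lies along the bar (either way round), pad centre about 22 mm above this point, cups about 40 mm clear of the table.
Mind the look-alikes: they are no part of the job. Leave any white look-alike of the part that bears muffs_blue_grip alone.

How it is judged:
By the outcome, as a careful person would: the job done as asked, in the order asked, and still so for the second after the job is handed in, with the robot touching nothing.
It also fails if it takes over 38 s, if anything falls off the work surface, if the arm or the gripper's body presses on something with over 40 N, if the wrist force passes 120 N, or if a joint passes its speed limit or range.

## Robot

A 6-joint arm with a two-finger parallel gripper is mounted at the origin on a cart in front of the work surface, level with it; the furniture and walls round the work are solid. World frame = base frame: x ahead of the robot, y to its left, z up, the work surface at z = 0. Lengths are in m, angles in rad, forces in N, time in s.
With the tool pointing down it reaches from about 0.425 to 0.95 m from the base axis. Payload 3.5 kg.
Tool frame: the origin (TCP) lies midway between the tips of the shut fingers; the grasp point (between the pads) lies 19 mm behind it; z points along the fingers, y is the line along which they close (so a half turn about z gives the same grasp; the last joint's range is limited). The gripper opens to 85 mm and grips with 20 to 120 N. Pads are 22 mm wide; open, the fingers measure 114 mm over their backs; the gripper's body (76 mm by 85 mm) begins 54 mm behind the grasp point. The pads swing forward as they close: fully open they stand 13 mm farther back than shut.
Start: joints at [-1.379, 0.286, 1.577, -0, 1.279, -0.15], TCP at [0.226, -0.636, 0.231] pointing down, gripper open.
Joint ranges: [-2.77, 2.77], [-0.9, 2.22], [0.21, 2.48], [-1.53, 4.67], [0.24, 2.81], [-2.84, 2.84]. Speed limits (rad/s): [2.79, 2.79, 3.14, 3.14, 3.14, 3.14].

## Interface

Orientations are given as a unit quaternion [x, y, z, w].
In Python, from plant import get_state, read_camera, ctrl gives the robot as it stands.
- The arm moves only by the shell command python3 -m crank 'ROWS' [FORCE]. ROWS is JSON, a list of rows, each a list of 3 entries, a list of its own where there are three numbers: the shift along the tool's x, y, z in mm, then the turn about the tool's z in degrees, then the closure in counts, from 0 (fully open) to 255 (shut). In form: [[[tx, ty, tz], yaw, claw], ...]. A call has 1 to 10 rows; each row is the pose to reach, as a shift and turn from the pose commanded when the call began, along the tool's axes at that moment; what a row does not reach only later rows make up. A row lasts 1/10 s, in which the tool goes at most 50 mm and 8.59 degrees, less where a joint would pass 70% of its speed; a pose out of reach is approached as far as the arm can. A call with a gripper value outside its range is refused whole. The fingers move at their own pace and stop on an object; FORCE is the grip in N (left out, the last holds). Time passes only in rows, so rows that repeat a pose let the fingers close. It gives the time, the measured TCP pose, the force, the opening and the grip force at its end, in the units of the state.
- get_state(): the state, without advancing time (a new reading comes with each control period).
- read_camera(name): name is "scene" or "side" or "wrist"; returns a dict with "frame" (480x640x3 uint8, blue, green, red), "range_z" (480x640 float32, m along the optical axis (not along the pixel's ray), 0 where there is no reading), "vfov" (degrees; the focal length in pixels is half the picture's height over the tangent of half this angle, whatever the lens; pixels are square), "cx", "cy" (the principal point, pixels), "origin" and "orientation" of the camera in the world. Camera axes: x right, y down, z forward; pixel columns grow to the right and rows downward; lengths in m; the calibration is good to about 2 mm. A picture is of the moment at which its call begins.
- ctrl.sign_off(): hands the job in; it is judged then, once.
The state is a dict: "time": time; "qpos": joint angles; "dq": joint speeds; "joint_efforts": joint torques, N m; "eef_pos": TCP position; "tcp_rot": TCP orientation; "contact_force": force on the tool from outside, world axes, zero at the start; "wrist_torque": the same for the moment, N m; "opening": opening from 0.0 (shut) to 1.0 (fully open); "finger_force": force on a finger pad.
Only numpy, scipy, OpenCV 4.12 (cv2) and the standard library are available. Lean on these libraries where they do the work, as an engineer would, in place of code of your own. Each camera call takes 0.05 s, during which the arm holds its last target. There are 200 camera calls.

## Working session

There is one attempt and no reset: what is moved stays moved. The work goes in short steps, Python scripts to look and compute and a shell command to move; the robot and the scene stay as the last step left them, time stands still between calls to the robot, and variables do not carry over. Pictures are saved under pics/ and viewed, at most 10 in all, crops included, and the job is handed in when it is done.

```bash
ls; mkdir -p pics; cat > h.py <<'E'
import numpy as np,cv2
from plant import get_state,read_camera,ctrl
from scipy.spatial.transform import Rotation as R
def cloud(c):
    f=240/np.tan(np.radians(c["vfov"])/2);z=c["range_z"].astype(float)
    v,u=np.mgrid[:480,:640]
    p=np.stack([(u-c["cx"])/f*z,(v-c["cy"])/f*z,z],-1)
    P=p@R.from_quat(c["orientation"]).as_matrix().T+np.array(c["origin"])
    P[z<=0]=np.nan
    return P
E
python3 - <<'E'
from h import *
s=get_state();print(s)
ims=[]
for n in("scene","side"):
    c=read_camera(n);np.savez(n+".npz",**{k:np.array(v) for k,v in c.items()});print(n,c["origin"],c["orientation"],c["vfov"],c["cx"],c["cy"],np.isfinite(cloud(c)[...,2]).mean())
    cv2.imwrite(f"pics/{n}0.png",c["frame"])
E
```

```text
pics
{'time': 0.0, 'qpos': array([-1.37904803e+00,  2.87203692e-01,  1.57819752e+00,  1.16056796e-05,
        1.27863312e+00, -1.50005819e-01]), 'dq': array([-1.03769142e-03, -5.57795726e-05, -1.24716624e-03,  9.71692477e-04,
       -1.53425442e-03, -8.39778459e-04]), 'joint_efforts': array([ 7.92632709e-04, -4.05976045e+01, -2.92624015e+01, -7.11216762e-05,
        5.72275356e-03, -4.17123658e-06]), 'eef_pos': array([ 0.22611662, -0.63528497,  0.22991074]), 'tcp_rot': array([ 9.85435556e-01,  1.70044917e-01, -1.99248587e-05, -1.22068745e-03]), 'contact_force': array([-0.78423455, -0.42524117, -0.34642264]), 'wrist_torque': array([0.04297848, 0.00905698, 0.04602244]), 'finger_force': 0.0, 'opening': 0.9988507886207968}
scene [-0.07040457  0.53756996  0.67095278] [-0.32134656  0.82778439 -0.43244975  0.15651393] 50.46968281416744 325.7189544736109 240.6405243191973 0.9960807291666667
side [0.10240767 0.95749168 0.61932203] [-0.13411094  0.83222833 -0.52832379  0.10141121] 52.935957262952144 323.8195045532516 238.9914640404346 0.9960286458333333
```

View pics/scene0.png

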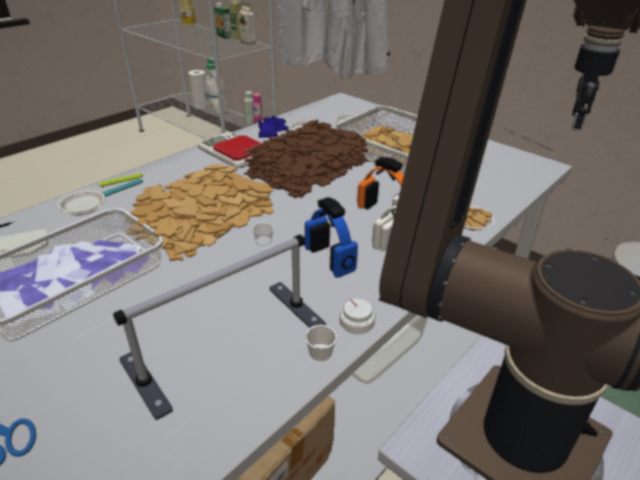

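View pics/side0.png

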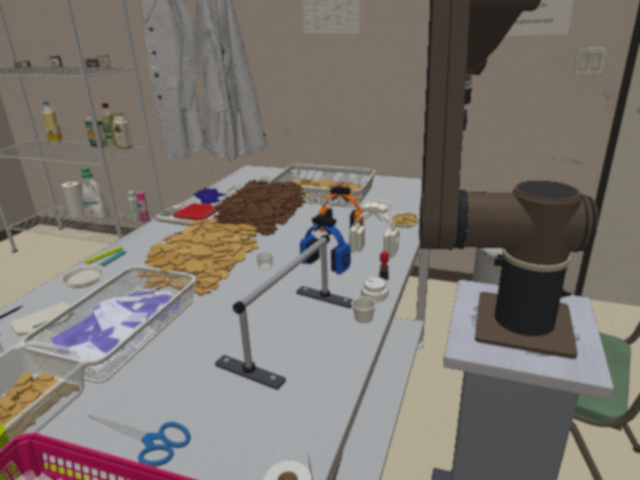

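The scene view shows three candidates: blue at (331,235) with its black pad at (331,208), orange at (385,180), and a white look-alike at (388,228). Blue is the target. The bar runs from (121,317) to (300,241).

```bash
python3 - <<'E'
from h import *
for n in("scene","side"):
    c=dict(np.load(n+".npz"));P=cloud(c);h=cv2.cvtColor(c["frame"],cv2.COLOR_BGR2HSV);H,S,V=[h[...,i] for i in range(3)]
    Z=P[...,2];tab=(P[...,0]>0.2)&(P[...,0]<1.2)&(abs(P[...,1])<.75)
    for nm,m in(("blue",(H>100)&(H<122)&(S>150)&(V>60)&(Z>.02)&(Z<.16)&tab),("orange",(H<16)&(S>190)&(V>140)&(Z>.03)&(Z<.16)&tab)):
        k,l,st,ce=cv2.connectedComponentsWithStats(m.astype(np.uint8))
        for i in range(1,k):
            if st[i,4]>40: q=P[l==i];print(n,nm,st[i],np.round(np.nanmin(q,0),3),np.round(np.nanmax(q,0),3))
    m=(V<60)&(Z>.13)&(Z<.17)&tab
    k,l,st,ce=cv2.connectedComponentsWithStats(m.astype(np.uint8))
    for i in range(1,k):
        if st[i,4]>20:
            q=P[l==i];q2=q[q[:,2]>np.nanmax(q[:,2])-.008]
            print(n,"dark",st[i],"med",np.round(np.median(q,0),3),"top",np.round(q2.mean(0),4),len(q2),"rect",[np.round(a,3) for a in cv2.minAreaRect(q2[:,:2].astype(np.float32))])
    m=(Z>.145)&(Z<.168)&tab&(V>=60)&(S<60)
    k,l,st,ce=cv2.connectedComponentsWithStats(m.astype(np.uint8))
    for i in range(1,k):
        if st[i,4]>60:
            q=P[l==i];print(n,"bar?",st[i],np.round(np.median(q,0),3),np.round(q[np.argmin(q[:,1])],3),np.round(q[np.argmax(q[:,1])],3),cv2.fitLine(q.astype(np.float32),cv2.DIST_L2,0,.01,.01).ravel())
c=dict(np.load("scene.npz"));cv2.imwrite("pics/crop.png",cv2.resize(c["frame"][150:290,270:430],None,fx=4,fy=4,interpolation=2))
E
```

```text
scene blue [304 208  22  38 273] [ 0.511 -0.161  0.02 ] [ 0.563 -0.114  0.134]
scene blue [329 215  28  59 843] [ 0.428 -0.132  0.02 ] [ 0.489 -0.085  0.131]
scene orange [391 171  12  12  63] [ 0.485 -0.377  0.106] [ 0.511 -0.35   0.125]
scene orange [360 177  13  11  65] [ 0.574 -0.377  0.068] [ 0.586 -0.331  0.082]
scene dark [376 158  26  14 239] med [ 0.521 -0.353  0.142] top [ 0.523  -0.3579  0.1458] 125 rect [array([ 0.524, -0.36 ]), array([0.055, 0.026]), np.float64(7.923)]
scene dark [319 198  25  20 313] med [ 0.489 -0.118  0.143] top [ 0.4928 -0.1218  0.1456] 196 rect [array([ 0.494, -0.123]), array([0.027, 0.054]), np.float64(75.353)]
scene dark [296 236   9  10  58] med [0.435 0.023 0.163] top [0.4376 0.0234 0.1647] 36 rect [array([0.438, 0.023]), array([0.011, 0.013]), np.float64(79.456)]
scene dark [114 311  14  14 123] med [0.487 0.334 0.163] top [0.4905 0.3343 0.165 ] 74 rect [array([0.491, 0.334]), array([0.012, 0.012]), np.float64(87.72)]
scene bar? [ 113  234  191   92 1975] [0.469 0.201 0.162] [0.443 0.013 0.164] [0.487 0.341 0.153] [ 0.16609043  0.9861099  -0.00
[... 323 characters left out ...]
array([0.052, 0.015]), np.float64(8.606)]
side dark [313 215  22  12 180] med [ 0.491 -0.116  0.143] top [ 0.4918 -0.1216  0.1473] 72 rect [array([ 0.492, -0.125]), array([0.032, 0.046]), np.float64(81.839)]
side dark [234 302  11  12  91] med [0.489 0.337 0.16 ] top [0.4905 0.3364 0.1635] 51 rect [array([0.49 , 0.337]), array([0.016, 0.011]), np.float64(37.117)]
side bar? [365 202  18   6  69] [ 0.392 -0.243  0.147] [ 0.394 -0.263  0.148] [ 0.395 -0.233  0.148] [ 0.99371254 -0.11167867  0.00795191  0.391854   -0.24557906  0.14760196]
side bar? [238 234  92  78 859] [0.468 0.199 0.163] [0.433 0.016 0.163] [0.487 0.33  0.165] [0.16618092 0.98609394 0.0016125  0.46638882 0.18919827 0.16142072]
```

View pics/crop.png

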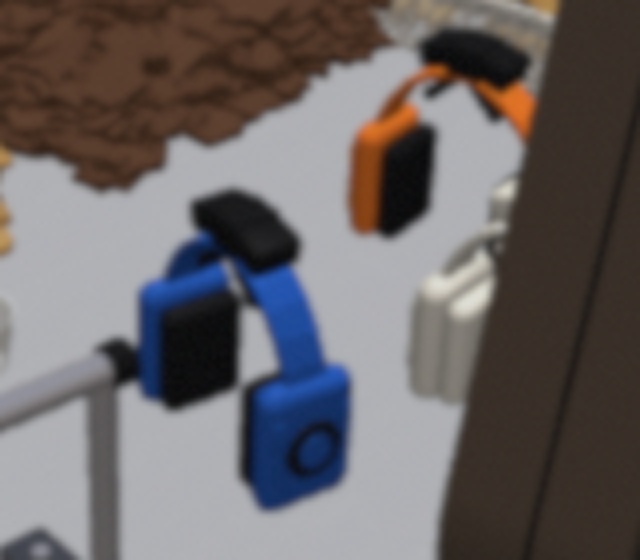

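The crop confirms the blue pair, clear of both the orange and the white ones. Its pad centre is about (0.493, -0.122), and the top is at 0.146 as expected. I'm moving above it now.

```bash
python3 -m crank '[[[42,-39,0],6,0],[[84,-78,0],12,0],[[127,-118,0],18,0],[[170,-158,0],24,0],[[212,-197,0],30,0],[[254,-236,0],32,0],[[296,-276,0],32,0],[[338,-315,0],32,0],[[380,-354,0],32,0],[[423,-394,0],32,0]]' 40; python3 -m crank '[[[0,0,0],0,0],[[0,0,0],0,0],[[0,0,0],0,0]]'
python3 - <<'E'
from h import *
s=get_state();Rm=R.from_quat(s["tcp_rot"]).as_matrix();print(s["eef_pos"],Rm.round(3))
c=read_camera("wrist");P=cloud(c);cv2.imwrite("pics/w1.png",c["frame"])
h=cv2.cvtColor(c["frame"],cv2.COLOR_BGR2HSV);H,S,V=[h[...,i] for i in range(3)];Z=P[...,2]
near=np.hypot(P[...,0]-.493,P[...,1]+.122)<.09
m=(V<70)&(S<120)&(Z>.125)&(Z<.16)&near
k,l,st,ce=cv2.connectedComponentsWithStats(m.astype(np.uint8))
for i in range(1,k):
    if st[i,4]>100:
        q=P[l==i];print(st[i],np.nanmax(q[:,2]),cv2.minAreaRect(q[:,:2].astype(np.float32)))
m=(H>100)&(H<122)&(S>150)&(Z>.01)&near
q=P[m];print("blue",q.min(0),q.max(0),cv2.minAreaRect(q[:,:2].astype(np.float32)))
E
```

```text
time: 1.1
eef_pos: [0.457, -0.1901, 0.231]
tcp_rot: [0.994, -0.108, -0.0, -0.0]
contact_force: [-0.3, -0.5, 0.2]
opening: 1.0
finger_force: 0.0
time: 1.4
eef_pos: [0.4563, -0.1929, 0.231]
tcp_rot: [0.994, -0.108, -0.0, 0.0]
contact_force: [-0.3, 0.1, -0.7]
opening: 1.003
finger_force: 0.0
[ 0.45632448 -0.19288866  0.23104636] [[ 0.976 -0.216 -0.001]
 [-0.216 -0.976 -0.   ]
 [-0.001  0.    -1.   ]]
[ 164  140   60  110 5919] 0.148309991496853 ((0.49818292260169983, -0.13120749592781067), (0.02910430170595646, 0.06273522228002548), 75.28179931640625)
blue [ 0.42802385 -0.1720949   0.01319847] [ 0.56867742 -0.09189579  0.13977509] ((0.49910587072372437, -0.13208934664726257), (0.053320497274398804, 0.13678227365016937), 75.16121673583984)
```

View pics/w1.png

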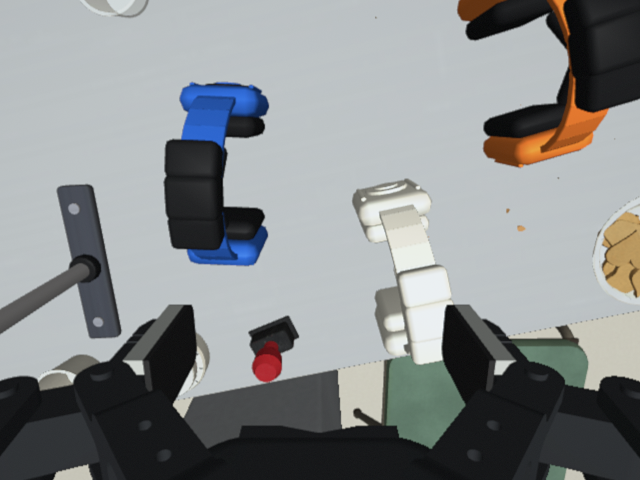

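The close view shows the blue pad at pixel (193,193), measured at (0.498, -0.131) with its long axis at -15° and 29 mm wide. The white pair is at (420,290) and the orange at (560,80). I'll shift over the pad, then descend and grip.

```bash
python3 -m crank '[[[14,-35,0],2,0],[[28,-69,0],2,0],[[28,-69,25],2,0],[[28,-69,50],2,0],[[28,-69,75],2,0],[[28,-69,95],2,0],[[28,-69,108],2,0],[[28,-69,108],2,0],[[28,-69,108],2,0]]' 40; python3 -m crank '[[[0,0,0],0,150],[[0,0,0],0,255],[[0,0,0],0,255],[[0,0,0],0,255],[[0,0,0],0,255],[[0,0,0],0,255],[[0,0,0],0,255],[[0,0,0],0,255]]' 40
```

```text
time: 2.35
eef_pos: [0.4992, -0.1318, 0.1238]
tcp_rot: [0.992, -0.126, 0.0, 0.0]
contact_force: [-0.5, 0.1, -0.6]
opening: 1.002
finger_force: 0.0
time: 3.15
eef_pos: [0.4995, -0.1308, 0.124]
tcp_rot: [0.992, -0.126, 0.001, -0.0]
contact_force: [1.2, 2.1, 4.9]
opening: 0.343
finger_force: 41.2
```

```bash
python3 -m crank '[[[0,0,-10],0,255],[[0,0,-30],0,255],[[0,0,-60],0,255],[[0,0,-90],0,255],[[0,0,-120],0,255],[[0,0,-150],0,255],[[0,0,-175],0,255],[[0,0,-195],0,255],[[0,0,-195],0,255],[[0,0,-195],0,255]]' 40
python3 - <<'E'
from h import *
s=get_state();Rm=R.from_quat(s["tcp_rot"]).as_matrix();print(s["eef_pos"],Rm.round(3),s["qpos"].round(2))
q=np.array([.467,.18,.319])-s["eef_pos"];print("shift mm",(Rm.T@q*1000).round(1),"y ang",np.degrees(np.arctan2(-Rm[1,1],-Rm[0,1])))
for n in("side","wrist"):
    c=read_camera(n);cv2.imwrite(f"pics/{n}2.png",c["frame"])
    if n=="wrist":
        P=cloud(c);z=P[...,2];m=(z>.15)&(z<.17)&(P[...,1]>-.05)&(P[...,1]<.35)&(P[...,0]>.4)&(P[...,0]<.55)
        if m.sum()>50:print(cv2.fitLine(P[m].astype(np.float32),cv2.DIST_L2,0,.01,.01).ravel(),P[m].min(0),P[m].max(0))
E
```

```text
time: 4.15
eef_pos: [0.4983, -0.1308, 0.3172]
tcp_rot: [0.992, -0.126, -0.001, -0.0]
contact_force: [-0.1, 0.6, -2.5]
opening: 0.343
finger_force: 40.3
[ 0.49833105 -0.13082904  0.31719904] [[ 0.968 -0.249 -0.002]
 [-0.249 -0.968  0.   ]
 [-0.002  0.    -1.   ]] [-0.45 -0.13  1.86 -0.    1.41  1.37]
shift mm [-107.8 -293.2   -1.7] y ang 75.57573174861051
[ 0.16745219  0.98586595 -0.0053109   0.4545012   0.07095043  0.16043207] [0.43200166 0.00973911 0.15001921] [0.47186304 0.14283884 0.1670604 ]
```

View pics/side2.png

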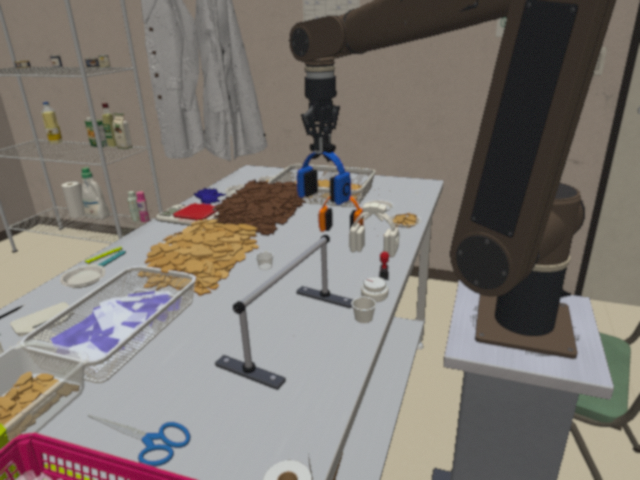

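The blue pair hangs level in the gripper at (325,180), with the orange and white ones undisturbed. Next I'll traverse above the bar.

```bash
python3 -m crank '[[[-10,-28,0],0,255],[[-21,-60,0],-1,255],[[-34,-95,0],-2,255],[[-49,-135,0],-3,255],[[-63,-175,0],-4,255],[[-77,-215,0],-5,255],[[-90,-250,0],-5,255],[[-100,-277,0],-5,255],[[-106,-294,0],-5,255],[[-106,-294,0],-5,255]]' 40;  python3 -m crank '[[[0,0,0],0,255],[[0,0,0],0,255],[[0,0,0],0,255]]' 40
python3 - <<'E'
from h import *
s=get_state();Rm=R.from_quat(s["tcp_rot"]).as_matrix();print(s["eef_pos"],"y ang",np.degrees(np.arctan2(-Rm[1,1],-Rm[0,1])))
for n in("scene","side","wrist"):
    c=read_camera(n);cv2.imwrite(f"pics/{n}3.png",c["frame"])
    P=cloud(c);z=P[...,2];m=(z>.152)&(z<.168)&(P[...,1]>.0)&(P[...,1]<.35)&(P[...,0]>.42)&(P[...,0]<.52)
    if m.sum()>50:
        l=cv2.fitLine(P[m].astype(np.float32),cv2.DIST_L2,0,.01,.01).ravel();print(n,m.sum(),l,"x at .18",l[3]+(.18-l[4])*l[0]/l[1],P[m].min(0),P[m].max(0))
    h=cv2.cvtColor(c["frame"],cv2.COLOR_BGR2HSV);H,S=h[...,0],h[...,1]
    m=(H>100)&(H<122)&(S>150)&(abs(P[...,1]-.18)<.08)&(abs(P[...,0]-.47)<.1)&(z>.15)
    if m.sum()>50:
        q=P[m];print(n,"blue",q.min(0),q.max(0),cv2.minAreaRect(q[:,:2].astype(np.float32)))
E
```

```text
time: 5.25
eef_pos: [0.4682, 0.182, 0.3162]
tcp_rot: [0.997, -0.08, -0.002, 0.0]
contact_force: [0.8, -0.5, -2.2]
opening: 0.339
finger_force: 40.7
time: 5.55
eef_pos: [0.4696, 0.1793, 0.3179]
tcp_rot: [0.997, -0.083, -0.0, 0.0]
contact_force: [0.5, -0.7, -1.8]
opening: 0.346
finger_force: 40.7
[0.46956442 0.17931479 0.31794358] y ang 80.49590423620627
scene 1705 [1.6528495e-01 9.8624581e-01 6.5699460e-05 4.6965113e-01 2.0411853e-01
 1.6098744e-01] x at .18 0.4656091 [0.43208705 0.0146386  0.15203443] [0.50447754 0.34107157 0.16798372]
scene blue [0.39753596 0.15397509 0.20282015] [0.52730846 0.21937204 0.32669993] ((0.46128013730049133, 0.1852015107870102), (0.05236774682998657, 0.12737590074539185), 80.48768615722656)
side 767 [ 0.17030351  0.9853895  -0.00208513  0.47367516  0.23189989  0.16147561] x at .18 0.46470538 [0.43131003 0.01365395 0.15202499] [0.50448101 0.34147853 0.16799346]
side blue [0.39709077 0.15302236 0.20310976] [0.53165202 0.22034698 0.32561379] ((0.463508665561676, 0.18661844730377197), (0.05149555578827858, 0.13174501061439514), 81.17813873291016)
wrist 8171 [ 1.6708532e-01  9.8594224e-01 -5.5217976e-04  4.7063857e-01
  1.7473263e-01  1.6125442e-01] x at .18 0.4715312 [0.43287738 0.01073816 0.1524425 ] [0.50682299 0.33710683 0.16727207]
wrist blue [0.40557995 0.142128   0.22256793] [0.53821433 0.21125382 0.34503139] ((0.4725053310394287, 0.17587889730930328), (0.05448232218623161, 0.12978951632976532), 82.48236846923828)
```

View pics/side3.png

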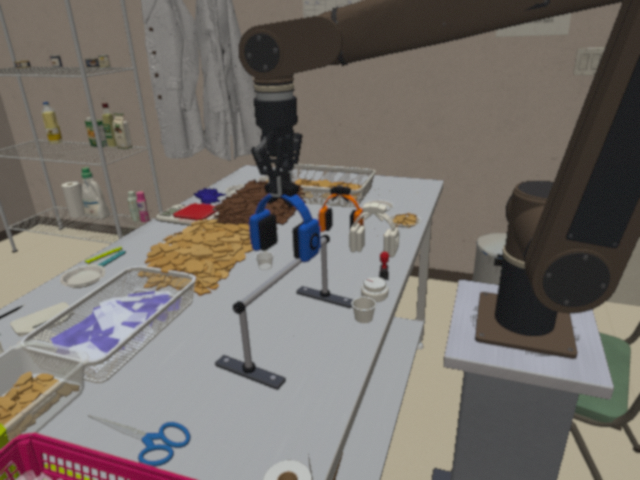

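Muffs and bar line up within a few mm: x about 0.470 against 0.469, both at about 80.5°. I'm lowering, with a slow finish.

```bash
python3 -m crank '[[[0,0,15],0,255],[[0,0,35],0,255],[[0,0,60],0,255],[[0,0,85],0,255],[[0,0,108],0,255],[[0,0,126],0,255],[[0,0,137],0,255],[[0,0,142],0,255],[[0,0,142],0,255],[[0,0,142],0,255]]' 40; python3 -m crank '[[[0,0,2],0,255],[[0,0,4],0,255],[[0,0,6],0,255],[[0,0,7],0,255],[[0,0,7],0,255]]' 40;python3 -m crank '[[[0,0,1],0,255],[[0,0,2],0,255],[[0,0,2],0,255]]' 40
```

```text
time: 6.7
eef_pos: [0.4701, 0.1804, 0.1773]
tcp_rot: [0.997, -0.082, 0.001, -0.0]
contact_force: [0.1, 0.0, -1.2]
opening: 0.342
finger_force: 40.6
time: 7.2
eef_pos: [0.4693, 0.1803, 0.1691]
tcp_rot: [0.997, -0.082, -0.0, 0.0]
contact_force: [1.2, 0.6, -1.9]
opening: 0.343
finger_force: 40.7
time: 7.5
eef_pos: [0.4702, 0.1803, 0.1679]
tcp_rot: [0.997, -0.082, 0.001, -0.0]
contact_force: [0.1, -0.2, -0.2]
opening: 0.341
finger_force: 40.9
```

```bash
python3 -m crank '[[[0,0,1],0,255],[[0,0,1],0,255],[[0,0,1],0,255]]' 20
python3 - <<'E'
from h import *
c=read_camera("scene");cv2.imwrite("pics/s4.png",cv2.resize(c["frame"][180:420,80:380],None,fx=2.5,fy=2.5,interpolation=2))
E
```

```text
time: 7.8
eef_pos: [0.4706, 0.1803, 0.1674]
tcp_rot: [0.997, -0.082, 0.002, -0.0]
contact_force: [1.8, 0.1, 2.8]
opening: 0.343
finger_force: 41.2
```

View pics/s4.png

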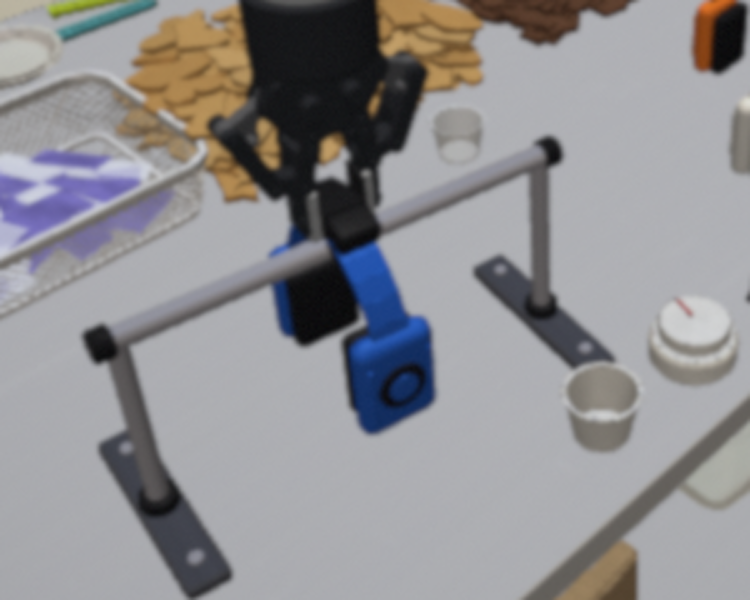

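The bar sits under the crown at crop pixel (330,245), with one cup on each side, and the contact force shows it is seated. I'm opening gently, then retreating up.

```bash
python3 -m crank '[[[0,0,0],0,160],[[0,0,0],0,145],[[0,0,0],0,125],[[0,0,0],0,100],[[0,0,0],0,70],[[0,0,0],0,40],[[0,0,0],0,20],[[0,0,0],0,20],[[0,0,0],0,20]]' 20; python3 -m crank '[[[0,0,-5],0,20],[[0,0,-15],0,20],[[0,0,-35],0,20],[[0,0,-60],0,20],[[0,0,-90],0,20],[[0,0,-120],0,20],[[0,0,-140],0,20],[[0,0,-150],0,20],[[0,0,-150],0,20],[[0,0,-150],0,20]]'; python3 -m crank '[[[0,0,0],0,20],[[0,0,0],0,20],[[0,0,0],0,20],[[0,0,0],0,20],[[0,0,0],0,20],[[0,0,0],0,20],[[0,0,0],0,20],[[0,0,0],0,20],[[0,0,0],0,20],[[0,0,0],0,20]]'
python3 - <<'E'
from h import *
a=None
for i in range(3):
    c=read_camera("scene");P=cloud(c);h=cv2.cvtColor(c["frame"],cv2.COLOR_BGR2HSV);H,S=h[...,0],h[...,1]
    m=(H>100)&(H<122)&(S>150)&(abs(P[...,1]-.18)<.08)&(abs(P[...,0]-.47)<.1)&(P[...,2]>.01)
    k,l,st,ce=cv2.connectedComponentsWithStats(m.astype(np.uint8))
    for j in range(1,k):
        if st[j,4]>60:print(st[j],P[l==j].min(0).round(3),P[l==j].max(0).round(3))
cv2.imwrite("pics/s5.png",c["frame"])
E
```

```text
time: 8.75
eef_pos: [0.4695, 0.1803, 0.1664]
tcp_rot: [0.997, -0.082, 0.0, -0.0]
contact_force: [0.5, 0.6, 0.4]
opening: 0.92
finger_force: 0.0
time: 9.75
eef_pos: [0.4691, 0.1802, 0.3155]
tcp_rot: [0.997, -0.082, -0.001, 0.0]
contact_force: [-1.0, -0.3, -0.4]
opening: 0.92
finger_force: 0.0
time: 10.75
eef_pos: [0.4695, 0.1803, 0.3164]
tcp_rot: [0.997, -0.082, 0.0, 0.0]
contact_force: [0.4, 0.1, 0.6]
opening: 0.918
finger_force: 0.0
[ 213  276   41   76 1657] [0.399 0.154 0.052] [0.501 0.219 0.175]
[191 293   8  20 102] [0.508 0.195 0.056] [0.527 0.2   0.109]
[197 266  10  11  61] [0.473 0.175 0.126] [0.523 0.196 0.18 ]
[ 213  276   41   76 1667] [0.398 0.154 0.053] [0.5   0.219 0.178]
[191 293   8  20 100] [0.508 0.194 0.056] [0.527 0.201 0.107]
[ 213  276   41   76 1665] [0.399 0.153 0.053] [0.501 0.219 0.177]
[191 293   8  20 100] [0.509 0.194 0.056] [0.528 0.2   0.108]
```

View pics/s5.png

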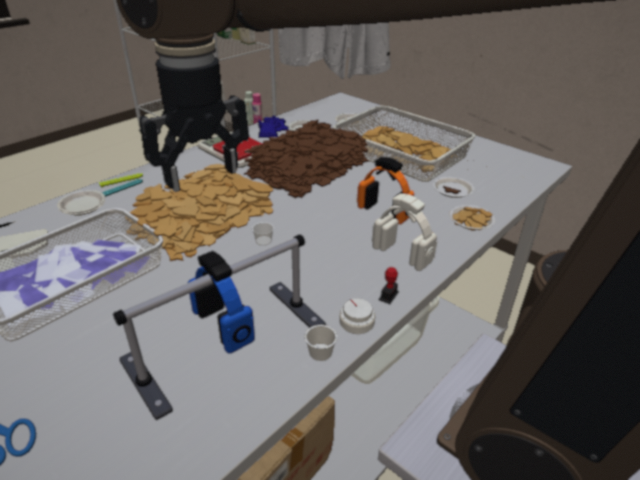

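The blue pair hangs upright and still on the bar at (215,300), between the posts. The orange pair at (387,180) and the white one are untouched, and the gripper is clear.

```bash
python3 -c "
from plant import ctrl
print(ctrl.sign_off())"
```

```text
the job is handed in; nothing more can be done
None
```

The blue ear defenders hang upright and still from the bar between the posts, one cup on each side; the orange pair stands where it was, and the job was handed in at about 11 s.

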